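# Load a dashboard board into a bonding press

## Robot

A 6-joint arm with a two-finger parallel gripper is mounted at the origin on the work surface. World frame = base frame: x ahead of the robot, y to its left, z up, the work surface at z = 0. Lengths are in m, angles in degrees, forces in N, time in s.
With the tool pointing down it reaches from about 0.3 to 0.75 m from the base axis. Payload 8.5 kg.
Tool frame: the origin (TCP) lies on the centre line of the jaws, within the pads' length; the fingertips stand 19 mm ahead of it and the grasp point (between the pads) is the TCP; z points along the fingers, x is the direction in which the jaws open and shut, and the axes are right-handed (so a half turn about z gives the same grasp; the last joint's range is limited). The gripper opens to 85 mm and grips with 20 to 120 N. Pads are 22 mm wide; open, the fingers measure 114 mm over their backs; the gripper's body (76 mm by 85 mm) begins 54 mm behind the grasp point. The pads swing forward as they close: fully open they stand 13 mm farther back than shut.
Start: joints at [-77.882, 21.807, 74.336, -0, 83.858, -12.336], TCP at [0.228, -0.501, 0.25] pointing down, gripper open.
Joint ranges: [-178.18, 178.18], [-50.72, 133.34], [12.68, 142.11], [-81.47, 261.47], [9.98, 163.14], [-165.26, 165.26]. Speed limits (degrees/s): [136.94, 136.94, 180, 180, 180, 180].

## Interface

Orientations are given as a 3x3 rotation matrix whose columns are the frame's x, y, z axes.
In Python, from rig import env, cams, order gives the robot as it stands.
- The arm moves only by the tool step_arm, never from a script. Its argument "steps" is a list of rows, each an object with "xyz": the shift along the tool's x, y, z normalised to -1 to 1, where 1 is 0.04 m, a list of three; "turn": the turn, a rotation vector about the tool's x, y, z normalised to -1 to 1, where 1 is 0.08 rad, a list of three; "gripper": the gripper command: -1 is shut, 1 is fully open, values between are in proportion. A call has 1 to 20 rows; each row shifts and turns the commanded pose from where the row before left it, along the tool's axes as they then stand; what a row does not reach is not made up. A row lasts 1/12 s, in which the tool goes at most 41.7 mm and 7.16 degrees, less where a joint would pass 70% of its speed; a pose out of reach is approached as far as the arm can. A call with a number of a shift or a turn outside -1 to 1 is refused whole. A call with a gripper value outside its range is refused whole. The fingers move at their own pace and stop on an object; "squeeze" is the grip in N (left out, the last holds). Time passes only in rows, so rows that do not move let the fingers close. It gives the time, the measured TCP pose, the force and the opening at its end, in the units of the state.
- env.observe(): the state, without advancing time (a new reading comes with each control period).
- cams.get_image(name): name is "side" or "top"; returns (picture, depth): 480x640x3 uint8, red, green, blue; 480x640 float32, m along the optical axis (not along the pixel's ray), 0 where there is no reading.
- cams.camera_info(name): a dict with "fx", "fy", "cx", "cy" (pixels), "extrinsics" (4x4, takes a point from camera to world coordinates). Camera axes: x right, y down, z forward; pixel columns grow to the right and rows downward; lengths in m; the calibration is good to about 2 mm. A picture is of the moment at which its call begins. camera_info takes no time and is no camera call.
- order.close_job(): hands the job in, once; it reports no verdict.
The state is a dict: "time_s": time; "q": joint angles; "qvel": joint speeds; "joint_efforts": joint torques, N m; "position": TCP position; "tool_rot": TCP orientation; "ft_force": force on the tool from outside, world axes, zero at the start; "wrist_torque": the same for the moment, N m; "grip_width": finger opening in m.
Only numpy, scipy, OpenCV 4.12 (cv2) and the standard library are available. Lean on these libraries where they do the work, as an engineer would, in place of code of your own. Each camera call takes 0.05 s, during which the arm holds its last target. There are 200 camera calls.

## Task

Take the long round-ended circuit board off its foam rest and lay it flat in the nest of the press's shuttle while the shuttle is still pulled out, then slide the shuttle by its handle fully home under the press head, slowly, without slamming it. The board cracks easily: hold it with a light grip (about 20 N, never above 30 N), set it down softly and do not drop or press it. Leave the short rectangular board and everything else where it is.

Things in the scene. Friction and masses are not known exactly. Their poses are not given: they have to be found in the camera images.
- board: the fragile board: 156 mm long (its y), 56 mm wide (its x), half-round ends; black plastic rim 8 mm thick round a green circuit board, three round steel cans in a row along the middle (27 mm above the underside) and two white connectors, all 14 mm or more inside the long edges. 0.11 to 0.2 kg. Origin: centre of its underside, z up. Grip it across its width at mid-length, by the rim.
- rest: black foam block under the long board, 36 mm wide (x), 100 mm long (y), 24 mm high, so the board's long edges overhang it by 10 mm each side. Origin: centre of its underside. The short board lies on another like it; either may be on the left.
- other_board: bystander on the other foam rest, 90 x 56 mm, rectangular, with a black chip and one white connector; leave alone. Origin: centre of its underside.
- bottle: bystander, white bottle, 60 mm across, 140 mm high. Origin: centre of its underside.
- tape_roll: bystander, ring-shaped amber roll, 90 mm across, 25 mm high, lying flat. Origin: centre of its underside.
- screwdriver: bystander, screwdriver 180 mm long lying flat beyond the press.
- shuttle (a joint): slide of the shuttle in m: 0 is fully pulled out, 0.15 is fully home under the head at its end stop. It grows along the +y axis of the press. It starts between 0 and 0.05 and stays where it is left (about 2.5 N of friction).
- nest_foot (a point): the shuttle's aluminium plate, moving with it. y: travel, towards the head; x across; z up; this point: table level below its centre. 220 mm long, 90 wide, top at 40, but only 36 wide in the middle 76 mm: room for fingers down to 12 mm above the table. Two bed pads, top at 46 mm; end stops 166 mm apart (y) and side guides 66 mm apart (x, at y 39 to 53 mm either side), tops at 54 mm.
- nest_bed (a point): centre of the nest on its bed pads (46 mm above the table), axes as the nest; the board's origin belongs here, its long axis along y, either way round, with 5 mm of play all round between the guides.
- handle (a point): middle of the shuttle's steel bar handle: a level round bar 12 mm thick, 90 mm long (nest's x), 165 mm behind the nest's centre (-y), 50 mm above the table, 55 mm free between bar and plate, the press's base (12 mm high) below. Pinch it from above or push it from behind. Axes as the nest.
- press: the fixed press. Origin: on the table below the nest's centre when the shuttle is fully out; y is the travel direction. Base plate 130 mm wide, y -220 to 420 mm, 12 mm high; the head hangs over y 175 to 295 mm, 125 mm wide, 105 to 282 mm above the table; the column, 140 mm wide, stands behind it to y 420 mm.
Mind the look-alikes: they are no part of the job. Leave any blue look-alike of the board alone.

How it is judged (in metres and radians):
On the way:
1. the long board lies flat in the nest, let go, while the shuttle is still pulled out (slide below 0.08) (x of board in the frame of nest_bed between -0.008 and 0.008 m and y of board in the frame of nest_bed between -0.009 and 0.009 m and z of board in the frame of nest_bed between -0.004 and 0.004 m and angle between board's own z axis and vertical below 0.06 rad and angle between the y axis of board and the y axis of nest_bed, either way round below 0.2 rad and contact force between the fingers and board below 0.2 N and linear speed of board below 0.03 m/s and value of joint shuttle below 0.08 m), for 0.2 s.
At the end, for the whole second after the job is handed in: The long board lies flat in the nest (origin within 8 mm across, 9 mm along and 4 mm in height of the nest bed's centre, tilt under 0.06 rad, either way round), released and at rest, and the shuttle is home (slide above 0.145 m) and at rest (x of board in the frame of nest_bed between -0.008 and 0.008 m and y of board in the frame of nest_bed between -0.009 and 0.009 m and z of board in the frame of nest_bed between -0.004 and 0.004 m and angle between board's own z axis and vertical below 0.06 rad and angle between the y axis of board and the y axis of nest_bed, either way round below 0.2 rad and contact force between the fingers and board below 0.2 N and linear speed of board below 0.03 m/s and value of joint shuttle above 0.145 m and velocity of joint shuttle between -0.01 and 0.01 m/s); the robot touches nothing.
It fails at once if the board is squeezed too hard: the fingers' contact force on it (both pads summed) exceeds 75 N (contact force between the fingers and board above 75 N).
It fails at once if the board is pressed or knocked: contact force on the nest or any other part of the press above 35 N (contact force between board and press above 35 N).
It fails at once if the board is dropped into the nest: within 35 mm above the bed and 60 mm of its centre it moves faster than 0.4 m/s (distance between board and nest_bed below 0.06 m and z of board in the frame of nest_bed below 0.035 m and linear speed of board above 0.4 m/s).
It fails at once if the shuttle is slammed: faster than 0.35 m/s (velocity of joint shuttle above 0.35 m/s).
It fails at once if a bystander is moved by more than 25 mm (distance of any of other_board, bottle, tape_roll, screwdriver from where it was at the start of the episode above 0.025 m).
It also fails if it takes over 51 s, if anything falls off the work surface, if the arm or the gripper's body presses on something with over 40 N, if the wrist force passes 120 N, or if a joint passes its speed limit or range.

## Working session

There is one attempt and no reset: what is moved stays moved. The work goes in short steps, Python scripts to look and compute and a tool call to move; the robot and the scene stay as the last step left them, time stands still between calls to the robot, and variables do not carry over. Pictures are saved under pics/ and viewed, about 8 in all and at most 12, crops included, and the job is handed in when it is done.

Besides the shell and the picture viewer there is one more tool, called after "Request:" as name(argument=value, ...) on one line, values as JSON. step_arm: Moves the arm, as the interface text tells. Scaled input: -1 to 1 covers 0.04 m each way for a shift and 0.08 rad each way for a turn. Its arguments: {"type":"object","properties":{"steps":{"type":"array"},"squeeze":{"type":"number"}},"required":["steps"]}

```bash
ls; mkdir -p pics; cat > h.py <<'E'
import numpy as np, cv2
from rig import env, cams, order
def shot(n):
    im,d=cams.get_image(n); i=cams.camera_info(n)
    v,u=np.mgrid[0:480,0:640]
    P=np.stack([(u-i['cx'])/i['fx']*d,(v-i['cy'])/i['fy']*d,d],-1)
    E=np.array(i['extrinsics']); W=P@E[:3,:3].T+E[:3,3]; W[d==0]=np.nan
    return im,d,W
def save(n,im,s=1): cv2.imwrite('pics/'+n+'.png',cv2.resize(im[...,::-1],None,fx=s,fy=s))
E
python3 - <<'E'
from h import *
for n in('top','side'):
    im,d,W=shot(n); save(n+'0',im); np.savez('/tmp/'+n,im=im,d=d,W=W)
    print(cams.camera_info(n))
print(env.observe())
E
```

```text
pics
{'fx': 491.18976852524, 'fy': 491.18976852524, 'cx': 317.52228326934267, 'cy': 238.446027919221, 'extrinsics': array([[-0.00387723, -0.99247891,  0.12235432,  0.43142993],
       [-0.99985829,  0.00585203,  0.01578475, -0.11625529],
       [-0.01638205, -0.12227578, -0.99236095,  0.96274444],
       [ 0.        ,  0.        ,  0.        ,  1.        ]])}
{'fx': 484.49602417971715, 'fy': 484.49602417971715, 'cx': 319.31895254977, 'cy': 245.32631429959554, 'extrinsics': array([[-0.78281791, -0.39129157,  0.48382541,  0.04020515],
       [-0.62223379,  0.48649012, -0.61331271,  0.50570495],
       [ 0.00460782, -0.78116469, -0.62430801,  0.69157837],
       [ 0.        ,  0.        ,  0.        ,  1.        ]])}
{'time_s': 0.1, 'q': array([-7.78826436e+01,  2.18386389e+01,  7.43767637e+01,  3.00672343e-04,
        8.38591757e+01, -1.23352866e+01]), 'qvel': array([ 0.08262966, -0.07903503, -0.04990755, -0.00569673, -0.00355379,
        0.00340322]), 'joint_efforts': array([ 4.23410616e-03, -4.49221087e+01, -2.31657743e+01, -1.94212107e-04,
        3.70412847e-03,  1.31042304e-05]), 'position': array([ 0.22762303, -0.50044257,  0.24978083]), 'tool_rot': array([[ 4.13940302e-01, -9.10303990e-01, -2.68131069e-04],
       [-9.10303143e-01, -4.13940292e-01,  1.27372963e-03],
       [-1.27047142e-03, -2.83167472e-04, -9.99999153e-01]]), 'ft_force': array([-0.56698116,  0.32188399, -0.09647923]), 'wrist_torque': array([-0.02252242, -0.03029372,  0.0473629 ]), 'grip_width': 0.08526282464769556}
```

View pics/top0.png

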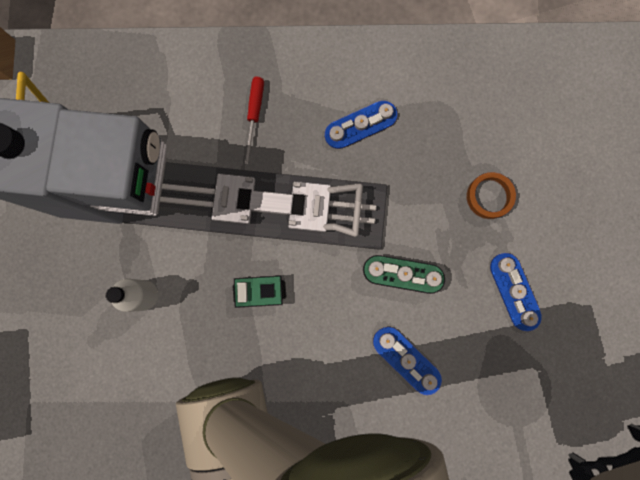

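View pics/side0.png

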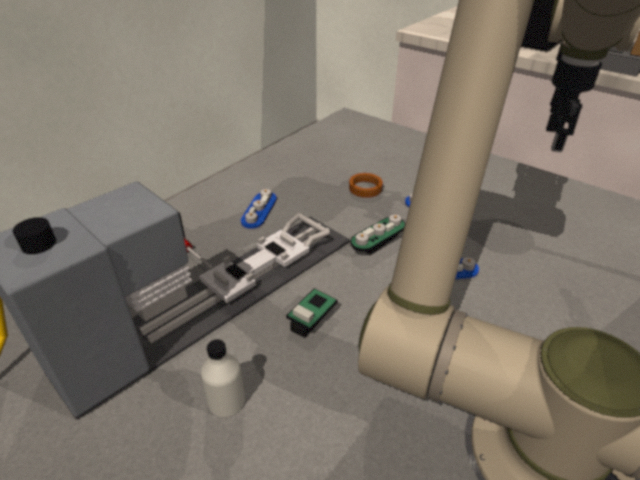

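Candidates in the top view:
- Long green board, (404,273): three cans and round ends, so this is the one.
- Blue look-alikes, (361,123), (515,292) and (407,360): leave alone.
- Short green board, (259,291): leave alone.

The shuttle nest is around (270,200) and its handle around (355,210). Next I'll measure these and take a close crop.

```bash
python3 - <<'E'
from h import *
z=np.load('/tmp/top.npz'); im,W=z['im'],z['W']
def rect(m,name):
    p=W[m][:,:2]; c,s,a=cv2.minAreaRect((p*1000).astype(np.float32)); print(name,m.sum(),np.round(c,1),np.round(s,1),round(a,1),'z',np.round(np.nanpercentile(W[m][:,2],[5,50,95]),4))
v,u=np.mgrid[0:480,0:640]
Z=W[...,2]
box=(u>350)&(u<455)&(v>245)&(v<302)
rect(box&(Z>.018),'board all'); rect(box&(Z>.026)&(Z<.040),'board rim')
rect(box&(Z>.044),'cans')
b=(u>195)&(u<395)&(v>165)&(v<255)
for lo,hi in((.006,.018),(.034,.043),(.043,.049),(.049,.06),(.034,.06)): rect(b&(Z>lo)&(Z<hi),(lo,hi))
rect(b&(u>330)&(Z>.03)&(Z<.07),'handle')
e=np.zeros((90,220,3),np.uint8)
Zc=np.clip(Z[165:255,185:400]/.07,0,1)*255
zc=cv2.applyColorMap(np.nan_to_num(Zc).astype(np.uint8),cv2.COLORMAP_JET)[...,::-1]
crop=im[165:255,185:400]; c2=im[235:310,340:555][:, :215]
save('crop1',np.vstack([crop,zc,c2]),2.3)
E
```

```text
board all 2273 [ 478.1 -263.3] [154.9  56.3] 79.8 z [0.0297 0.0334 0.048 ]
board rim 1584 [ 478.1 -263.3] [154.9  56.3] 79.8 z [0.0295 0.0323 0.0355]
cans 596 [ 477.6 -263.6] [135.1  26.7] 79.8 z [0.0445 0.0465 0.0496]
(0.006, 0.018) 6737 [613.3 -41.9] [382.1 131.1] 83.7 z [0.0088 0.0117 0.0147]
(0.034, 0.043) 3231 [616.2 -14.4] [224.2  90.5] 83.7 z [0.037  0.0397 0.0422]
(0.043, 0.049) 678 [611.7 -45. ] [276.8  88.8] 82.6 z [0.0432 0.0456 0.0484]
(0.049, 0.06) 971 [608.1 -51.1] [263.9  99.7] 85.1 z [0.0504 0.0541 0.0573]
(0.034, 0.06) 4880 [612.6 -42.6] [280.8  99.7] 83.5 z [0.0374 0.0409 0.0555]
handle 632 [ 597.7 -156.6] [58.8 99.5] 89.4 z [0.0492 0.0544 0.0575]
```

View pics/crop1.png

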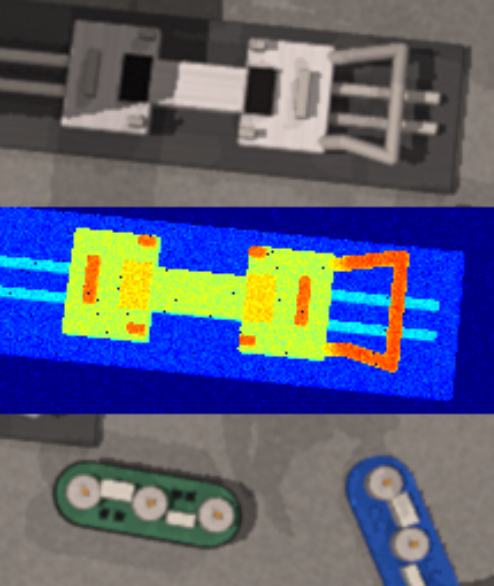

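The crop confirms the green long board (centre 478,−263 mm; 155×56 mm at the rim; z 32 mm; long axis at 79.8°). The nest centre is about (616,−14) mm with its axis at 83.7°, and the plate measures 224×90 mm at z 40 mm. All of these agree with the sizes given. First I'll move above the board.

Request:
step_arm(steps=[{"xyz": [0,0,0.27],"turn": [0,0,-1],"gripper": 1},{"xyz": [0,0,0.27],"turn": [0,0,-1],"gripper": 1},{"xyz": [0,0,0.27],"turn": [0,0,-1],"gripper": 1},{"xyz": [0,0,0.27],"turn": [0,0,-1],"gripper": 1},{"xyz": [0,0,0.27],"turn": [0,0,-1],"gripper": 1},{"xyz": [0,0,0.27],"turn": [0,0,-1],"gripper": 1},{"xyz": [0,0,0.27],"turn": [0,0,-1],"gripper": 1},{"xyz": [0,0,0.27],"turn": [0,0,-1],"gripper": 1},{"xyz": [0,0,0.27],"turn": [0,0,-1],"gripper": 1},{"xyz": [0,0,0.27],"turn": [0,0,-1],"gripper": 1},{"xyz": [0,0,0.27],"turn": [0,0,-1],"gripper": 1},{"xyz": [0,0,0.27],"turn": [0,0,-1],"gripper": 1}], squeeze=20)

```text
time_s: 1.1
position: [0.2276, -0.5005, 0.1199]
tool_rot: [[0.984, -0.179, -0.0], [-0.179, -0.984, 0.001], [-0.0, -0.001, -1.0]]
ft_force: [0.1, 0.1, 0.5]
grip_width: 0.0854
```

Request:
step_arm(steps=[{"xyz": [0.51,-0.69,0],"turn": [0,0,0],"gripper": 1},{"xyz": [0.51,-0.69,0],"turn": [0,0,0],"gripper": 1},{"xyz": [0.51,-0.69,0],"turn": [0,0,0],"gripper": 1},{"xyz": [0.51,-0.69,0],"turn": [0,0,0],"gripper": 1},{"xyz": [0.51,-0.69,0],"turn": [0,0,0],"gripper": 1},{"xyz": [0.51,-0.69,0],"turn": [0,0,0],"gripper": 1},{"xyz": [0.51,-0.69,0],"turn": [0,0,0],"gripper": 1},{"xyz": [0.51,-0.69,0],"turn": [0,0,0],"gripper": 1},{"xyz": [0.51,-0.69,0],"turn": [0,0,0],"gripper": 1},{"xyz": [0.51,-0.69,0],"turn": [0,0,0],"gripper": 1},{"xyz": [0,0,0],"turn": [0,0,0],"gripper": 1},{"xyz": [0,0,0],"turn": [0,0,0],"gripper": 1}])

```text
time_s: 2.1
position: [0.4795, -0.2653, 0.1204]
tool_rot: [[0.984, -0.18, -0.0], [-0.18, -0.984, 0.0], [-0.001, -0.0, -1.0]]
ft_force: [-0.1, 0.9, 0.1]
grip_width: 0.0855
```

Request:
step_arm(steps=[{"xyz": [-0.04,-0.04,0.2],"turn": [0,0,0],"gripper": 1},{"xyz": [0,0,0.3],"turn": [0,0,0],"gripper": 1},{"xyz": [0,0,0.3],"turn": [0,0,0],"gripper": 1},{"xyz": [0,0,0.3],"turn": [0,0,0],"gripper": 1},{"xyz": [0,0,0.3],"turn": [0,0,0],"gripper": 1},{"xyz": [0,0,0.3],"turn": [0,0,0],"gripper": 1},{"xyz": [0,0,0.2],"turn": [0,0,0],"gripper": 1},{"xyz": [0,0,0.2],"turn": [0,0,0],"gripper": 1},{"xyz": [0,0,0.15],"turn": [0,0,0],"gripper": 1},{"xyz": [0,0,0.1],"turn": [0,0,0],"gripper": 1},{"xyz": [0,0,0],"turn": [0,0,0],"gripper": 1}])

```text
time_s: 3.02
position: [0.4771, -0.2648, 0.0261]
tool_rot: [[0.983, -0.183, -0.001], [-0.183, -0.983, 0.001], [-0.001, -0.001, -1.0]]
ft_force: [-0.3, 0.3, -0.1]
grip_width: 0.0854
```

```bash
python3 - <<'E'
from h import *
im,d,W=shot('side'); im2,d2,W2=shot('top')
s=cv2.resize(im[150:310,300:500],None,fx=2,fy=2); t=cv2.resize(im2[190:350,300:500],None,fx=2,fy=2)
save('grasp',np.hstack([s,t]))
E
```

```text
(no output)
```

View pics/grasp.png

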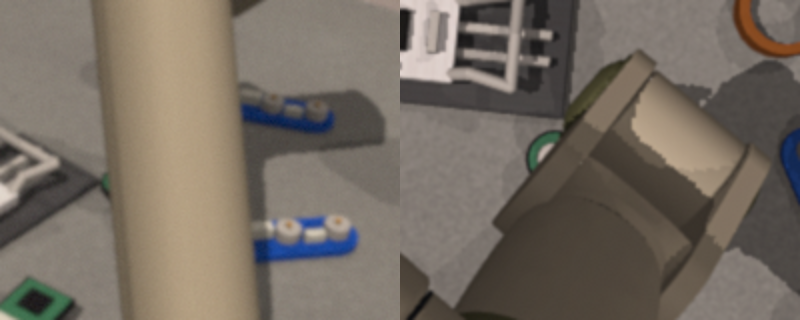

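The arm hides the grasp in both views. The gripper is where the measurement puts it and there is no contact force, so I'll close lightly.

Request:
step_arm(steps=[{"xyz": [0,0,0],"turn": [0,0,0],"gripper": 0.6},{"xyz": [0,0,0],"turn": [0,0,0],"gripper": 0.4},{"xyz": [0,0,0],"turn": [0,0,0],"gripper": 0.38},{"xyz": [0,0,0],"turn": [0,0,0],"gripper": 0.3},{"xyz": [0,0,0],"turn": [0,0,0],"gripper": 0.2},{"xyz": [0,0,0],"turn": [0,0,0],"gripper": -1},{"xyz": [0,0,0],"turn": [0,0,0],"gripper": -1},{"xyz": [0,0,0],"turn": [0,0,0],"gripper": -1},{"xyz": [0,0,0],"turn": [0,0,0],"gripper": -1}], squeeze=20)

```text
time_s: 3.87
position: [0.4775, -0.2648, 0.0271]
tool_rot: [[0.983, -0.183, 0.0], [-0.183, -0.983, -0.0], [0.0, 0.0, -1.0]]
ft_force: [-2.1, 1.3, 7.2]
grip_width: 0.0558
```

Request:
step_arm(steps=[{"xyz": [0,0,-0.05],"turn": [0,0,0],"gripper": -1},{"xyz": [0,0,-0.1],"turn": [0,0,0],"gripper": -1},{"xyz": [0,0,-0.15],"turn": [0,0,0],"gripper": -1},{"xyz": [0,0,-0.2],"turn": [0,0,0],"gripper": -1},{"xyz": [0,0,-0.3],"turn": [0,0,0],"gripper": -1},{"xyz": [0,0,-0.3],"turn": [0,0,0],"gripper": -1},{"xyz": [0,0,-0.3],"turn": [0,0,0],"gripper": -1},{"xyz": [0,0,-0.3],"turn": [0,0,0],"gripper": -1},{"xyz": [0,0,-0.3],"turn": [0,0,0],"gripper": -1},{"xyz": [0,0,-0.3],"turn": [0,0,0],"gripper": -1},{"xyz": [0,0,-0.2],"turn": [0,0,0],"gripper": -1},{"xyz": [0,0,-0.1],"turn": [0,0,0],"gripper": -1},{"xyz": [0,0,0],"turn": [0,0,0],"gripper": -1},{"xyz": [0,0,0],"turn": [0,0,0],"gripper": -1}])

```text
time_s: 5.03
position: [0.4773, -0.2646, 0.1305]
tool_rot: [[0.983, -0.183, -0.0], [-0.183, -0.983, 0.0], [-0.0, -0.0, -1.0]]
ft_force: [-1.0, 0.2, -2.0]
grip_width: 0.0556
```

```bash
python3 - <<'E'
from h import *
o=env.observe(); print(o['position'],o['ft_force'],o['grip_width'],o['wrist_torque'])
im,d,W=shot('side'); im2,d2,W2=shot('top')
s=cv2.resize(im[130:290,300:500],None,fx=2,fy=2); t=cv2.resize(im2[190:350,300:500],None,fx=2,fy=2)
save('lift',np.hstack([s,t]))
E
```

```text
[ 0.4772852  -0.26462597  0.13054033] [-1.01996149  0.1709011  -2.02602741] 0.05564907692255099 [ 0.02494231 -0.00965688  0.03138162]
```

View pics/lift.png

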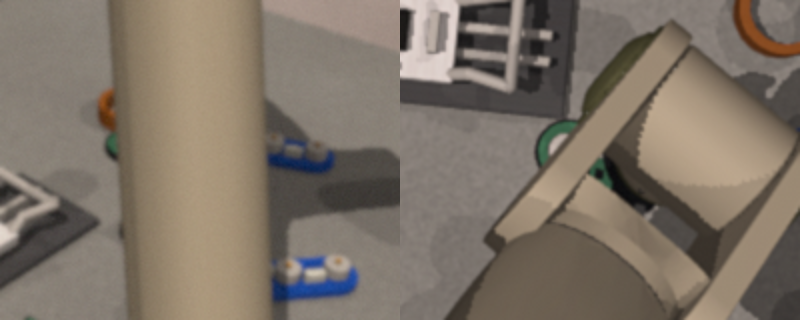

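```bash
python3 - <<'E'
from h import *
z=np.load('/tmp/top.npz'); im,W=z['im'],z['W']; Z=W[...,2]
v,u=np.mgrid[0:480,0:640]
b=(u>195)&(u<395)&(v>165)&(v<255)
a=np.radians(83.7); Y=np.array([np.cos(a),np.sin(a)]); X=np.array([np.sin(a),-np.cos(a)]); c=np.array([.6162,-.0144])
ly=(W[...,:2]-c)@Y*1000; lx=(W[...,:2]-c)@X*1000
def comp(m):
    n,l,s,ce=cv2.connectedComponentsWithStats((b&m).astype(np.uint8))
    for k in range(1,n):
        if s[k,4]>25: q=l==k; print(s[k,4],'x',np.round([lx[q].min(),lx[q].max(),lx[q].mean()],1),'y',np.round([ly[q].min(),ly[q].max(),ly[q].mean()],1),'z',round(float(np.median(Z[q])),4))
print('tall');comp((Z>.0495)&(Z<.062)); print('plate');comp((Z>.034)&(Z<.062)&(ly>-125)); print('base');comp((Z>.005)&(Z<.02))
q=b&(ly<-150)&(Z>.045); vx,vy,x0,y0=cv2.fitLine((W[q][:,:2]*1000).astype(np.float32),cv2.DIST_HUBER,0,.01,.01).ravel(); print('bar',np.degrees(np.arctan2(vy,vx)),x0,y0)
E
```

```text
tall
33 x [32.9 41.5 36.8] y [41.  54.4 47.7] z 0.0532
33 x [32.6 40.9 36.5] y [-50.9 -37.6 -44.1] z 0.0527
602 x [-50.9  48.8  -1. ] y [-168.7 -113.5 -150.3] z 0.0546
110 x [-19.7  19.2  -0.1] y [84.6 94.9 89.5] z 0.0536
109 x [-20.3  19.4  -0.8] y [-90.7 -81.  -85.9] z 0.0536
32 x [-41.3 -33.3 -37.3] y [41.2 54.8 47.9] z 0.0535
29 x [-41.2 -32.9 -37.6] y [-49.8 -38.1 -44. ] z 0.0538
plate
4329 x [-45.4  45.3  -1. ] y [-124.9  112.1   -1.8] z 0.0405
base
5979 x [-65.4  65.8  -6.1] y [-218.7  163.3  -37.9] z 0.0117
266 x [18.9 44.2 30.3] y [-158.3 -107.6 -135.2] z 0.0116
159 x [-6.7  9.9  2.2] y [118.5 156.3 137.4] z 0.0117
225 x [-6.9  9.6  1.9] y [-158.1 -107.8 -132.7] z 0.0119
151 x [-30.9 -16.7 -21.7] y [-158.2 -108.  -135.4] z 0.0122
bar -6.297024 597.0856 -175.0983
```

The lift worked: the fingers still read 55.6 mm and the wrist force is about −2 N. The stops, guides and bar give a refined nest centre of (616.0, −12.6) mm at 83.7°, with the slide near 0. Next I'll move above the nest.

Request:
step_arm(steps=[{"xyz": [0,0,0],"turn": [0,0,-0.46],"gripper": -1},{"xyz": [0,0,0],"turn": [0,0,-0.46],"gripper": -1},{"xyz": [0.1,-0.24,0],"turn": [0,0,0],"gripper": -1},{"xyz": [0.2,-0.47,0],"turn": [0,0,0],"gripper": -1},{"xyz": [0.2,-0.47,0],"turn": [0,0,0],"gripper": -1},{"xyz": [0.2,-0.47,0],"turn": [0,0,0],"gripper": -1},{"xyz": [0.2,-0.47,0],"turn": [0,0,0],"gripper": -1},{"xyz": [0.2,-0.47,0],"turn": [0,0,0],"gripper": -1},{"xyz": [0.2,-0.47,0],"turn": [0,0,0],"gripper": -1},{"xyz": [0.2,-0.47,0],"turn": [0,0,0],"gripper": -1},{"xyz": [0.2,-0.47,0],"turn": [0,0,0],"gripper": -1},{"xyz": [0.2,-0.47,0],"turn": [0,0,0],"gripper": -1},{"xyz": [0.2,-0.47,0],"turn": [0,0,0],"gripper": -1},{"xyz": [0.2,-0.47,0],"turn": [0,0,0],"gripper": -1},{"xyz": [0.2,-0.47,0],"turn": [0,0,0],"gripper": -1},{"xyz": [0.2,-0.47,0],"turn": [0,0,0],"gripper": -1},{"xyz": [0.04,-0.25,0],"turn": [0,0,0],"gripper": -1},{"xyz": [0,0,0],"turn": [0,0,0],"gripper": -1},{"xyz": [0,0,0],"turn": [0,0,0],"gripper": -1},{"xyz": [0,0,0],"turn": [0,0,0],"gripper": -1}])

```text
time_s: 6.8
position: [0.615, -0.0151, 0.1306]
tool_rot: [[0.994, -0.111, -0.001], [-0.111, -0.994, -0.0], [-0.001, 0.0, -1.0]]
ft_force: [0.2, -0.1, -2.1]
grip_width: 0.0555
```

```bash
python3 - <<'E'
from h import *
o=env.observe(); print(o['position'],o['tool_rot'].round(4),o['ft_force'],o['grip_width'],o['wrist_torque'])
im,d,W=shot('side'); im2,d2,W2=shot('top'); np.savez('/tmp/hov',im=im,W=W,im2=im2,W2=W2)
s=cv2.resize(im[170:330,180:380],None,fx=2,fy=2); t=cv2.resize(im2[130:290,180:380],None,fx=2,fy=2)
save('hover',np.hstack([s,t]))
E
```

```text
[ 0.61498591 -0.0150765   0.13057852] [[ 9.938e-01 -1.110e-01 -6.000e-04]
 [-1.110e-01 -9.938e-01 -2.000e-04]
 [-6.000e-04  2.000e-04 -1.000e+00]] [ 0.20373517 -0.10258766 -2.05640419] 0.05551017463675659 [-0.00496611 -0.02822332 -0.04844764]
```

View pics/hover.png

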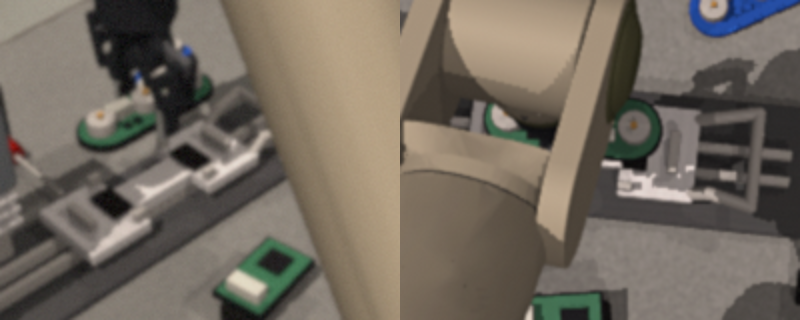

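The board hangs level over the nest, with its green ends visible in both views. I'll measure its offset from the nest.

```bash
python3 - <<'E'
from h import *
z=np.load('/tmp/hov.npz')
a=np.radians(83.7); Y=np.array([np.cos(a),np.sin(a)]); X=np.array([np.sin(a),-np.cos(a)]); c=np.array([.6160,-.0126])
for im,W in((z['im2'],z['W2']),(z['im'],z['W'])):
    Z=W[...,2]; ly=(W[...,:2]-c)@Y*1000; lx=(W[...,:2]-c)@X*1000
    for s in(1,-1):
        m=(Z>.122)&(Z<.142)&(abs(lx)<33)&(abs(ly)<95)&(s*ly>40)
        g=m&(im[...,1]>im[...,0]*1.3)
        q=m&(abs(lx)<12)
        if m.sum()>20: print(s,m.sum(),g.sum(),'y',np.round(np.percentile(ly[m],[0,1,50,99,100]),1),'x',np.round(np.percentile(lx[m],[0,1,50,99,100]),1),'z',np.round(np.percentile(Z[m],[2,25,50,75,98]),4))
E
```

```text
1 144 92 y [40.5 40.7 64.6 75.5 76.1] x [-20.5 -20.5 -12.7   8.7   9. ] z [0.1331 0.135  0.136  0.137  0.1409]
-1 412 292 y [-79.7 -78.9 -60.5 -40.3 -40. ] x [-28.3 -27.9  -8.2  26.6  27.8] z [0.131  0.1347 0.1358 0.1369 0.1392]
1 284 137 y [40.1 40.2 61.9 75.9 76.6] x [-30.1 -29.7 -13.4  23.5  26.6] z [0.1271 0.1331 0.135  0.1363 0.1414]
-1 110 48 y [-79.8 -79.1 -59.3 -42.  -40.1] x [-29.9 -29.8 -20.6   1.6   1.8] z [0.127  0.1337 0.1351 0.1358 0.1403]
```

Request:
step_arm(steps=[{"xyz": [0.01,-0.04,0.1],"turn": [0,0,0],"gripper": -1},{"xyz": [0,0,0.2],"turn": [0,0,0],"gripper": -1},{"xyz": [0,0,0.2],"turn": [0,0,0],"gripper": -1},{"xyz": [0,0,0.2],"turn": [0,0,0],"gripper": -1},{"xyz": [0,0,0.2],"turn": [0,0,0],"gripper": -1},{"xyz": [0,0,0.2],"turn": [0,0,0],"gripper": -1},{"xyz": [0,0,0.2],"turn": [0,0,0],"gripper": -1},{"xyz": [0,0,0.2],"turn": [0,0,0],"gripper": -1},{"xyz": [0,0,0.2],"turn": [0,0,0],"gripper": -1},{"xyz": [0,0,0.1],"turn": [0,0,0],"gripper": -1},{"xyz": [0,0,0],"turn": [0,0,0],"gripper": -1},{"xyz": [0,0,0],"turn": [0,0,0],"gripper": -1}])

```text
time_s: 7.9
position: [0.6161, -0.0129, 0.0587]
tool_rot: [[0.994, -0.11, -0.0], [-0.11, -0.994, -0.0], [-0.0, 0.0, -1.0]]
ft_force: [-0.2, 0.8, -1.0]
grip_width: 0.0555
```

Request:
step_arm(steps=[{"xyz": [0,0,0.03],"turn": [0,0,0],"gripper": -1},{"xyz": [0,0,0.03],"turn": [0,0,0],"gripper": -1},{"xyz": [0,0,0.03],"turn": [0,0,0],"gripper": -1},{"xyz": [0,0,0.03],"turn": [0,0,0],"gripper": -1},{"xyz": [0,0,0.03],"turn": [0,0,0],"gripper": -1},{"xyz": [0,0,0.03],"turn": [0,0,0],"gripper": -1},{"xyz": [0,0,0],"turn": [0,0,0],"gripper": -1},{"xyz": [0,0,0],"turn": [0,0,0],"gripper": -1}])

```text
time_s: 8.57
position: [0.616, -0.0129, 0.0514]
tool_rot: [[0.994, -0.11, -0.0], [-0.11, -0.994, 0.0], [-0.0, -0.0, -1.0]]
ft_force: [-0.9, -0.3, -1.4]
grip_width: 0.0557
```

Underside about 2 mm above the pads. I'll creep down to contact.

Request:
step_arm(steps=[{"xyz": [0,0,0.02],"turn": [0,0,0],"gripper": -1},{"xyz": [0,0,0.02],"turn": [0,0,0],"gripper": -1},{"xyz": [0,0,0],"turn": [0,0,0],"gripper": -1}])

```text
time_s: 8.82
position: [0.616, -0.0129, 0.0498]
tool_rot: [[0.994, -0.11, -0.0], [-0.11, -0.994, 0.0], [-0.0, -0.0, -1.0]]
ft_force: [0.3, -0.2, -2.1]
grip_width: 0.0555
```

Request:
step_arm(steps=[{"xyz": [0,0,0.01],"turn": [0,0,0],"gripper": -1},{"xyz": [0,0,0.01],"turn": [0,0,0],"gripper": -1},{"xyz": [0,0,0],"turn": [0,0,0],"gripper": -1}])

```text
time_s: 9.07
position: [0.6161, -0.0129, 0.0492]
tool_rot: [[0.994, -0.11, 0.0], [-0.11, -0.994, -0.0], [0.0, -0.0, -1.0]]
ft_force: [0.3, 0.0, -1.2]
grip_width: 0.0551
```

Request:
step_arm(steps=[{"xyz": [0,0,0.01],"turn": [0,0,0],"gripper": -1},{"xyz": [0,0,0.01],"turn": [0,0,0],"gripper": -1},{"xyz": [0,0,0],"turn": [0,0,0],"gripper": -1}])

```text
time_s: 9.32
position: [0.6161, -0.0129, 0.0491]
tool_rot: [[0.994, -0.11, 0.0], [-0.11, -0.994, -0.0], [0.001, 0.0, -1.0]]
ft_force: [-3.3, 0.4, 6.2]
grip_width: 0.0557
```

Contact at about 8 N. Releasing.

Request:
step_arm(steps=[{"xyz": [0,0,0],"turn": [0,0,0],"gripper": 0.3},{"xyz": [0,0,0],"turn": [0,0,0],"gripper": 0.35},{"xyz": [0,0,0],"turn": [0,0,0],"gripper": 0.4},{"xyz": [0,0,0],"turn": [0,0,0],"gripper": 0.5},{"xyz": [0,0,0],"turn": [0,0,0],"gripper": 0.7},{"xyz": [0,0,0],"turn": [0,0,0],"gripper": 0.9},{"xyz": [0,0,0],"turn": [0,0,0],"gripper": 1},{"xyz": [0,0,0],"turn": [0,0,0],"gripper": 1},{"xyz": [0,0,0],"turn": [0,0,0],"gripper": 1}])

```text
time_s: 10.07
position: [0.616, -0.0129, 0.0483]
tool_rot: [[0.994, -0.11, -0.0], [-0.11, -0.994, 0.0], [-0.0, 0.0, -1.0]]
ft_force: [0.4, -0.9, -0.3]
grip_width: 0.0854
```

Request:
step_arm(steps=[{"xyz": [0,0,-0.1],"turn": [0,0,0],"gripper": 1},{"xyz": [0,0,-0.2],"turn": [0,0,0],"gripper": 1},{"xyz": [0,0,-0.3],"turn": [0,0,0],"gripper": 1},{"xyz": [0,0,-0.3],"turn": [0,0,0],"gripper": 1},{"xyz": [0,0,-0.3],"turn": [0,0,0],"gripper": 1},{"xyz": [0,0,-0.4],"turn": [0,0,0],"gripper": 1},{"xyz": [0,0,-0.4],"turn": [0,0,0],"gripper": 1},{"xyz": [0,0,-0.4],"turn": [0,0,0],"gripper": 1},{"xyz": [0,0,-0.3],"turn": [0,0,0],"gripper": 1}])

```text
time_s: 10.82
position: [0.6163, -0.0129, 0.1586]
tool_rot: [[0.994, -0.11, 0.002], [-0.11, -0.994, -0.0], [0.002, 0.0, -1.0]]
ft_force: [-0.4, -0.3, 0.2]
grip_width: 0.0858
```

Released. Next I'll move back behind the handle with the jaws shut and check the board.

Request:
step_arm(steps=[{"xyz": [0,0.25,0],"turn": [0,0,0],"gripper": 0.5},{"xyz": [0,0.49,0],"turn": [0,0,0],"gripper": -1},{"xyz": [0,0.49,0],"turn": [0,0,0],"gripper": -1},{"xyz": [0,0.49,0],"turn": [0,0,0],"gripper": -1},{"xyz": [0,0.49,0],"turn": [0,0,0],"gripper": -1},{"xyz": [0,0.49,0],"turn": [0,0,0],"gripper": -1},{"xyz": [0,0.49,0],"turn": [0,0,0],"gripper": -1},{"xyz": [0,0.49,0],"turn": [0,0,0],"gripper": -1},{"xyz": [0,0.49,0],"turn": [0,0,0],"gripper": -1},{"xyz": [0,0.49,0],"turn": [0,0,0],"gripper": -1},{"xyz": [0,0.49,0],"turn": [0,0,0],"gripper": -1},{"xyz": [0,0,0],"turn": [0,0,0],"gripper": -1},{"xyz": [0,0,0],"turn": [0,0,0],"gripper": -1}])

```text
time_s: 11.9
position: [0.5927, -0.2188, 0.1558]
tool_rot: [[0.994, -0.112, -0.001], [-0.112, -0.994, 0.0], [-0.001, -0.0, -1.0]]
ft_force: [0.1, 1.0, -0.2]
grip_width: 0.0002
```

```bash
cat > chk.py <<'E'
from h import *
import sys
o=env.observe(); print(o['time_s'],o['position'].round(4),o['grip_width'])
im,d,W=shot('side'); im2,d2,W2=shot('top'); save(sys.argv[1],np.hstack([cv2.resize(i[130:310,150:400],None,fx=1.6,fy=1.6) for i in(im,im2)]))
a=np.radians(83.7); Y=np.array([np.cos(a),np.sin(a)]); X=np.array([np.sin(a),-np.cos(a)]); c=np.array([.6160,-.0126])+float(sys.argv[2])*Y
for im,W in((im2,W2),(im,W)):
    Z=W[...,2]; ly=(W[...,:2]-c)@Y*1000; lx=(W[...,:2]-c)@X*1000
    m=(Z>.035)&(Z<.08)&(abs(lx)<40)&(abs(ly)<90)&(im[...,1]>im[...,0]*1.2)&(im[...,1]>im[...,2]*1.1)
    if m.sum()>20:
        r=cv2.minAreaRect(np.c_[lx[m],ly[m]].astype(np.float32)); print(m.sum(),np.round(r[0],1),np.round(r[1],1),round(r[2],1),'y',np.round([ly[m].min(),ly[m].max()],1),'x',np.round([lx[m].min(),lx[m].max()],1),'z',np.round(np.median(Z[m]),4),'z ends',np.round([np.median(Z[m&(ly<-55)]),np.median(Z[m&(ly>55)])],4))
    h=(Z>.046)&(Z<.062)&(abs(lx)<30)&(ly<-125)&(ly>-195); print('bar',h.sum(),np.median(ly[h]) if h.any() else None)
E
python3 chk.py placed 0
```

```text
11.9 [ 0.5927 -0.2188  0.1558] 0.0001837493557768233
1212 [0.8 0.9] [ 55.5 151. ] 0.5 y [-74.7  76.5] x [-27.   28.5] z 0.0546 z ends [0.0542 0.0544]
bar 5 -167.1222136007712
530 [-1.1  1.5] [ 56.4 152.9] 1.3 y [-74.9  78. ] x [-29.5  27.9] z 0.0545 z ends [0.0538 0.0543]
bar 119 -161.08441784751105
```

View pics/placed.png

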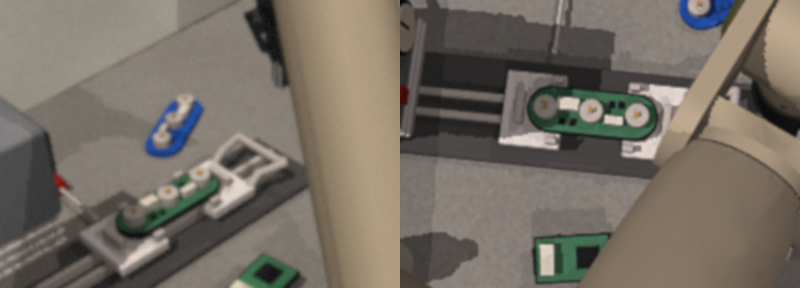

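The board lies flat in the nest: offset about 1 mm, rim top at 54 mm as expected, guides clear. Now I'll lower behind the handle.

Request:
step_arm(steps=[{"xyz": [0,0,0.3],"turn": [0,0,0],"gripper": -1},{"xyz": [0,0,0.4],"turn": [0,0,0],"gripper": -1},{"xyz": [0,0,0.4],"turn": [0,0,0],"gripper": -1},{"xyz": [0,0,0.4],"turn": [0,0,0],"gripper": -1},{"xyz": [0,0,0.4],"turn": [0,0,0],"gripper": -1},{"xyz": [0,0,0.4],"turn": [0,0,0],"gripper": -1},{"xyz": [0,0,0.3],"turn": [0,0,0],"gripper": -1},{"xyz": [0,0,0],"turn": [0,0,0],"gripper": -1},{"xyz": [0,0,0],"turn": [0,0,0],"gripper": -1}])

```text
time_s: 12.75
position: [0.5933, -0.2168, 0.0522]
tool_rot: [[0.994, -0.109, -0.001], [-0.109, -0.994, 0.001], [-0.001, -0.0, -1.0]]
ft_force: [-0.0, -0.8, -0.2]
grip_width: -0.0005
```

Request:
step_arm(steps=[{"xyz": [0,-0.06,0],"turn": [0,0,0],"gripper": -1},{"xyz": [0,-0.06,0],"turn": [0,0,0],"gripper": -1},{"xyz": [0,-0.06,0],"turn": [0,0,0],"gripper": -1},{"xyz": [0,-0.06,0],"turn": [0,0,0],"gripper": -1},{"xyz": [0,-0.06,0],"turn": [0,0,0],"gripper": -1},{"xyz": [0,-0.06,0],"turn": [0,0,0],"gripper": -1},{"xyz": [0,-0.06,0],"turn": [0,0,0],"gripper": -1},{"xyz": [0,-0.06,0],"turn": [0,0,0],"gripper": -1},{"xyz": [0,-0.06,0],"turn": [0,0,0],"gripper": -1},{"xyz": [0,-0.06,0],"turn": [0,0,0],"gripper": -1},{"xyz": [0,-0.06,0],"turn": [0,0,0],"gripper": -1},{"xyz": [0,-0.06,0],"turn": [0,0,0],"gripper": -1},{"xyz": [0,-0.06,0],"turn": [0,0,0],"gripper": -1},{"xyz": [0,-0.06,0],"turn": [0,0,0],"gripper": -1}])

```text
time_s: 13.92
position: [0.5971, -0.1842, 0.0523]
tool_rot: [[0.994, -0.11, 0.0], [-0.11, -0.994, -0.0], [0.0, 0.0, -1.0]]
ft_force: [0.1, -2.7, -0.2]
grip_width: -0.0002
```

In contact (about 2.7 N). Sliding at about 50 mm/s.

Request:
step_arm(steps=[{"xyz": [0,-0.08,0],"turn": [0,0,0],"gripper": -1},{"xyz": [0,-0.1,0],"turn": [0,0,0],"gripper": -1},{"xyz": [0,-0.1,0],"turn": [0,0,0],"gripper": -1},{"xyz": [0,-0.1,0],"turn": [0,0,0],"gripper": -1},{"xyz": [0,-0.1,0],"turn": [0,0,0],"gripper": -1},{"xyz": [0,-0.1,0],"turn": [0,0,0],"gripper": -1},{"xyz": [0,-0.1,0],"turn": [0,0,0],"gripper": -1},{"xyz": [0,-0.1,0],"turn": [0,0,0],"gripper": -1},{"xyz": [0,-0.1,0],"turn": [0,0,0],"gripper": -1},{"xyz": [0,-0.1,0],"turn": [0,0,0],"gripper": -1},{"xyz": [0,-0.1,0],"turn": [0,0,0],"gripper": -1},{"xyz": [0,-0.1,0],"turn": [0,0,0],"gripper": -1},{"xyz": [0,-0.1,0],"turn": [0,0,0],"gripper": -1},{"xyz": [0,-0.1,0],"turn": [0,0,0],"gripper": -1},{"xyz": [0,-0.1,0],"turn": [0,0,0],"gripper": -1},{"xyz": [0,-0.1,0],"turn": [0,0,0],"gripper": -1},{"xyz": [0,-0.1,0],"turn": [0,0,0],"gripper": -1},{"xyz": [0,-0.1,0],"turn": [0,0,0],"gripper": -1},{"xyz": [0,-0.1,0],"turn": [0,0,0],"gripper": -1},{"xyz": [0,-0.1,0],"turn": [0,0,0],"gripper": -1}])

```text
time_s: 15.58
position: [0.6058, -0.1052, 0.0523]
tool_rot: [[0.994, -0.11, 0.0], [-0.11, -0.994, -0.0], [0.0, 0.0, -1.0]]
ft_force: [0.3, -3.3, -0.1]
grip_width: -0.0002
```

Request:
step_arm(steps=[{"xyz": [0,-0.1,0],"turn": [0,0,0],"gripper": -1},{"xyz": [0,-0.1,0],"turn": [0,0,0],"gripper": -1},{"xyz": [0,-0.1,0],"turn": [0,0,0],"gripper": -1},{"xyz": [0,-0.1,0],"turn": [0,0,0],"gripper": -1},{"xyz": [0,-0.1,0],"turn": [0,0,0],"gripper": -1},{"xyz": [0,-0.1,0],"turn": [0,0,0],"gripper": -1},{"xyz": [0,-0.1,0],"turn": [0,0,0],"gripper": -1},{"xyz": [0,-0.1,0],"turn": [0,0,0],"gripper": -1},{"xyz": [0,-0.08,0],"turn": [0,0,0],"gripper": -1},{"xyz": [0,-0.06,0],"turn": [0,0,0],"gripper": -1},{"xyz": [0,-0.04,0],"turn": [0,0,0],"gripper": -1}])

```text
time_s: 16.5
position: [0.6101, -0.0662, 0.0523]
tool_rot: [[0.994, -0.11, 0.0], [-0.11, -0.994, 0.0], [0.0, -0.0, -1.0]]
ft_force: [1.2, -2.9, -1.0]
grip_width: -0.0001
```

```bash
python3 - <<'E'
from h import *
im,d,W=shot('top'); im2,d2,W2=shot('side'); o=env.observe()
a=np.radians(83.7); Y=np.array([np.cos(a),np.sin(a)]); X=np.array([np.sin(a),-np.cos(a)]); c=np.array([.6160,-.0126])
print('tcp ly',(o['position'][:2]-c)@Y*1000,o['ft_force'])
for n,W in(('top',W),('side',W2)):
    Z=W[...,2]; ly=(W[...,:2]-c)@Y*1000; lx=(W[...,:2]-c)@X*1000
    for nm,m in(('bar',(Z>.044)&(Z<.062)&(abs(lx)<48)&(abs(lx)>14)&(ly>-70)&(ly<0)),('platecorner',(Z>.034)&(Z<.044)&(abs(lx)>22)&(abs(lx)<42)&(ly>-10)&(ly<120))):
        if m.sum()>9: print(n,nm,m.sum(),np.percentile(ly[m],[1,25,50,75,99]).round(1))
E
```

```text
tcp ly -53.78057230877189 [-0.71958288  0.48851356  0.09665291]
side bar 283 [-45.7 -33.  -28.5 -14.   -0.9]
side platecorner 312 [11.  26.6 42.  62.5 91.1]
```

Request:
step_arm(steps=[{"xyz": [0,-0.04,0],"turn": [0,0,0],"gripper": -1},{"xyz": [0,-0.04,0],"turn": [0,0,0],"gripper": -1},{"xyz": [0,-0.04,0],"turn": [0,0,0],"gripper": -1},{"xyz": [0,-0.04,0],"turn": [0,0,0],"gripper": -1},{"xyz": [0,-0.04,0],"turn": [0,0,0],"gripper": -1},{"xyz": [0,-0.04,0],"turn": [0,0,0],"gripper": -1},{"xyz": [0,-0.04,0],"turn": [0,0,0],"gripper": -1},{"xyz": [0,-0.04,0],"turn": [0,0,0],"gripper": -1},{"xyz": [0,-0.04,0],"turn": [0,0,0],"gripper": -1},{"xyz": [0,-0.04,0],"turn": [0,0,0],"gripper": -1}])

```text
time_s: 17.43
position: [0.6118, -0.0505, 0.0523]
tool_rot: [[0.994, -0.11, -0.0], [-0.11, -0.994, 0.0], [-0.0, -0.0, -1.0]]
ft_force: [-1.9, -3.3, 0.5]
grip_width: -0.0004
```

Request:
step_arm(steps=[{"xyz": [0,-0.02,0],"turn": [0,0,0],"gripper": -1},{"xyz": [0,-0.02,0],"turn": [0,0,0],"gripper": -1},{"xyz": [0,-0.02,0],"turn": [0,0,0],"gripper": -1}])

```text
time_s: 17.68
position: [0.612, -0.0482, 0.0523]
tool_rot: [[0.994, -0.11, -0.0], [-0.11, -0.994, 0.0], [-0.0, -0.0, -1.0]]
ft_force: [-2.4, -2.4, 1.2]
grip_width: -0.0003
```

Request:
step_arm(steps=[{"xyz": [0,-0.02,0],"turn": [0,0,0],"gripper": -1},{"xyz": [0,-0.02,0],"turn": [0,0,0],"gripper": -1}])

```text
time_s: 17.85
position: [0.6122, -0.0466, 0.0523]
tool_rot: [[0.994, -0.11, -0.0], [-0.11, -0.994, 0.0], [-0.0, -0.0, -1.0]]
ft_force: [-2.3, -2.2, -0.1]
grip_width: 0.0
```

Request:
step_arm(steps=[{"xyz": [0,-0.02,0],"turn": [0,0,0],"gripper": -1},{"xyz": [0,-0.02,0],"turn": [0,0,0],"gripper": -1}])

```text
time_s: 18.02
position: [0.6123, -0.0457, 0.0523]
tool_rot: [[0.994, -0.11, -0.001], [-0.11, -0.994, -0.001], [-0.0, 0.001, -1.0]]
ft_force: [-4.0, -9.4, 0.4]
grip_width: 0.0001
```

Request:
step_arm(steps=[{"xyz": [0,-0.02,0],"turn": [0,0,0],"gripper": -1},{"xyz": [0,-0.02,0],"turn": [0,0,0],"gripper": -1}])

```text
time_s: 18.18
position: [0.6124, -0.0456, 0.0523]
tool_rot: [[0.994, -0.11, -0.001], [-0.11, -0.994, -0.004], [-0.0, 0.004, -1.0]]
ft_force: [-5.2, -16.5, 0.7]
grip_width: -0.0001
```

Request:
step_arm(steps=[{"xyz": [0,-0.02,0],"turn": [0,0,0],"gripper": -1}])

```text
time_s: 18.27
position: [0.6124, -0.0455, 0.0523]
tool_rot: [[0.994, -0.11, -0.001], [-0.11, -0.994, -0.005], [-0.001, 0.005, -1.0]]
ft_force: [-6.9, -20.2, 0.3]
grip_width: 0.0
```

The end stop is reached: the position stalls and the force rises to 20 N. I'll back off and go up.

Request:
step_arm(steps=[{"xyz": [0,0.05,0],"turn": [0,0,0],"gripper": -1},{"xyz": [0,0.1,0],"turn": [0,0,0],"gripper": -1},{"xyz": [0,0.2,0],"turn": [0,0,0],"gripper": -1},{"xyz": [0,0.4,0],"turn": [0,0,0],"gripper": -1},{"xyz": [0,0.4,0],"turn": [0,0,0],"gripper": -1},{"xyz": [0,0.3,-0.3],"turn": [0,0,0],"gripper": -1},{"xyz": [0,0.3,-0.4],"turn": [0,0,0],"gripper": -1},{"xyz": [0,0.4,-0.4],"turn": [0,0,0],"gripper": -1},{"xyz": [0,0.4,-0.4],"turn": [0,0,0],"gripper": -1},{"xyz": [0,0.4,-0.4],"turn": [0,0,0],"gripper": -1},{"xyz": [0,0.4,-0.4],"turn": [0,0,0],"gripper": -1},{"xyz": [0,0.4,-0.4],"turn": [0,0,0],"gripper": -1},{"xyz": [0,0.4,-0.4],"turn": [0,0,0],"gripper": -1},{"xyz": [0,0.4,0],"turn": [0,0,0],"gripper": -1},{"xyz": [0,0,0],"turn": [0,0,0],"gripper": -1},{"xyz": [0,0,0],"turn": [0,0,0],"gripper": -1}])

```text
time_s: 19.6
position: [0.5923, -0.224, 0.1752]
tool_rot: [[0.994, -0.111, -0.001], [-0.111, -0.994, 0.001], [-0.001, -0.001, -1.0]]
ft_force: [-0.6, 0.2, -0.5]
grip_width: -0.0001
```

```bash
python3 chk.py home 0.15; python3 - <<'E'
from h import *
im,d,W=shot('top'); Z=W[...,2]
a=np.radians(83.7); Y=np.array([np.cos(a),np.sin(a)]); X=np.array([np.sin(a),-np.cos(a)]); c=np.array([.6160,-.0126])
ly=(W[...,:2]-c)@Y*1000; lx=(W[...,:2]-c)@X*1000
h=(Z>.046)&(Z<.062)&(abs(lx)<30)&(ly<-3)&(ly>-45); print('bar',h.sum(),np.median(ly[h]))
E
```

```text
19.6 [ 0.5923 -0.224   0.1752] -9.591057906663862e-05
1095 [ 1.2 -9.3] [ 54.9 134.9] 0.2 y [-76.8  58.1] x [-26.3  28.8] z 0.0546 z ends [0.0543 0.054 ]
bar 199 -166.31741061218614
578 [ 0.4 -1.8] [ 57.5 150.9] 0.7 y [-77.2  73.5] x [-28.5  29.4] z 0.0545 z ends [0.0537 0.0539]
bar 133 -162.7290488714414
bar 196 -16.281528464745115
```

View pics/home.png

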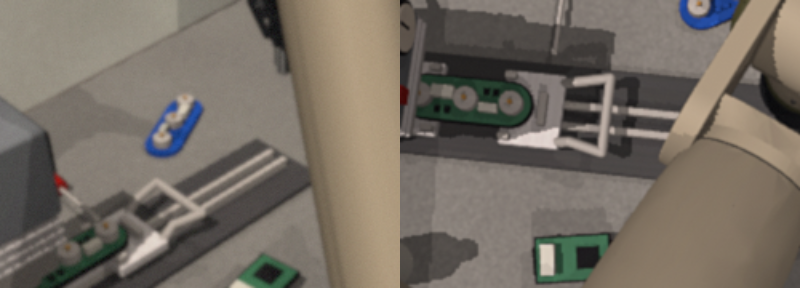

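The shuttle moved about 148 mm and then stalled on the end stop. The board still sits flat in the nest (rim top about 54 mm at both ends), and the arm is clear. I'll hand in.

```bash
python3 -c "
from rig import order; print(order.close_job())"
```

```text
the job is handed in; nothing more can be done
None
```

The long green board is lying flat in the nest, and the shuttle is home against its end stop. I handed the job in at about 19.7 s; no verdict came back.

- **Board:** I gripped it at the 20 N setting and set it down with about 8 N of contact. After release with the shuttle out, it measured about 1 mm from the nest centre, with the rim top at 54 mm as it should be.
- **Shuttle:** I pushed the handle from behind at about 50 mm/s, slowing to 10–20 mm/s near the end. It stopped firmly, with the push reaching about 20 N, and I then backed off.
- **Last checks:** The handle bar had moved about 148 mm. The rim top was still about 54 mm at both ends, and the arm was clear with no force on it.
- **Less certain:** The press head partly hides the board's far end, so its final position along the nest is only good to about 2 mm. The top camera's whole-board fit was 9 mm off for that reason and can't be relied on. The near end and the side camera agree with the board being seated. Slide at home rests on the stall and the camera reading, as there is no direct joint reading.
- **Bystanders:** I did not touch the short board, the blue look-alikes or the other bystanders, but I did not measure their positions again.

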